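Seat the burr disc of the coffee grinder

ROBOT

A 7-joint arm with a two-finger parallel gripper is mounted at the origin on a cart in front of the work surface, level with it; the furniture and walls round the work are solid. World frame = base frame: x ahead of the robot, y to its left, z up, the work surface at z = 0. Lengths are in m, angles in rad, forces in N, time in s.
With the tool pointing down it reaches from about 0.425 to 0.825 m from the base axis. Payload 3.6 kg.
Tool frame: the origin (TCP) lies at the very end of the fingers, on their centre line; the grasp point (between the pads) lies arm.grasp_offset behind it (arm.grasp_offset is the distance from the TCP to the grasp point, in m); z points along the fingers, y is the direction in which the jaws open and shut (so a half turn about z gives the same grasp; the last joint's range is limited). The gripper opens to 85 mm and grips with 20 to 120 N. Pads are 22 mm wide; open, the fingers measure 114 mm over their backs; the gripper's body (76 mm by 85 mm) begins 54 mm behind the grasp point. The pads swing forward as they close: fully open they stand 13 mm farther back than shut.
Start: joints at [-0.026, 0.615, -0.013, 1.423, 0.008, 1.103, -0.04], TCP at [0.65, 0, 0.231] pointing down, gripper open.
Joint ranges: [-3.12, 3.12], [-0.3, 2.06], [-1.34, 1.32], [0.26, 2.42], [-1.36, 4.5], [0.01, 1.98], [-2.84, 2.84]. Speed limits (rad/s): [2.79, 2.79, 3.14, 3.14, 3.14, 3.14, 3.14].

INTERFACE

Orientations are given as [roll, pitch, yaw] about the fixed x, y, z axes, in that order (R = Rz(yaw) Ry(pitch) Rx(roll)).
In Python, from workcell import arm gives the robot as it stands. The module is installed in compiled form; this text tells all that it offers.
- The arm moves only by the tool move_arm, never from a script. Its argument "increments" is a list of rows, each a list of 3 entries, a list of its own where there are three numbers: the shift along the tool's x, y, z in cm, then the turn, a rotation vector about the tool's x, y, z in degrees, then the closure in counts, from 0 (fully open) to 255 (shut). A call has 1 to 12 rows; each row is the pose to reach, as a shift and turn from the pose commanded when the call began, along the tool's axes at that moment; what a row does not reach only later rows make up. A row lasts 1/10 s, in which the tool goes at most 50 mm and 8.59 degrees, less where a joint would pass 70% of its speed; a pose out of reach is approached as far as the arm can. A call with a gripper value outside its range is refused whole. The fingers move at their own pace and stop on an object; the grip force is fixed at half the most. Time passes only in rows, so rows that repeat a pose let the fingers close. It gives the time, the measured TCP pose, the force and the opening at its end, in the units of the state.
- arm.read_state(): the state, without advancing time (a new reading comes with each control period).
- arm.capture(name): name is "scene" or "side" or "wrist"; returns a dict with "image" (384x512x3 uint8, red, green, blue), "z_map" (384x512 float32, m along the optical axis (not along the pixel's ray), 0 where there is no reading), "intrinsics" (3x3 intrinsics, pixels), "k1" (the pictures are not rectified: a ray, as slopes to the right and down, at radius r is drawn at 1 + k1 r^2 times it, then the intrinsics apply), "R" (3x3) and "t" (3): a world point X has camera coordinates R X + t. Camera axes: x right, y down, z forward; pixel columns grow to the right and rows downward; lengths in m; the calibration is good to about 2 mm. A picture is of the moment at which its call begins.
- arm.close_job(): hands the job in, once; it reports no verdict.
The state is a dict: "t": time; "joint_positions": joint angles; "joint_vel": joint speeds; "tau": joint torques, N m; "ee_pos": TCP position; "ee_rot": TCP orientation; "force": force on the tool from outside, world axes, zero at the start; "wrist_torque": the same for the moment, N m; "width": finger opening in m.
Only numpy, scipy, OpenCV 4.12 (cv2) and the standard library are available. Lean on these libraries where they do the work, as an engineer would, in place of code of your own. Each camera call takes 0.05 s, during which the arm holds its last target. There are 200 camera calls.

TASK

The round metal burr disc on top of the coffee grinder sits too high, because the notch in its edge is not over the grinder's locating key, the one small steel stud that stands up from the dark ring round the disc. With a fingertip push the disc's upright tab round, either way, until the notch meets the key, then press the disc straight down until it is fully home in the collar. Do not pinch the tab or lift the disc, and leave the things that stand around the grinder where they are.

Things in the scene. Friction and masses are not known exactly. Their poses are not given: they have to be found in the camera images.
- grinder: Coffee grinder without its hopper: an upright round black body on the counter, fixed. Origin: centre of its underside, z up; the disc's axis is its z axis. Foot 160 mm across (a small chute reaches 85 mm out at the front, on its -x side), body 140 to 148 mm across; top collar a dark steel ring 124 mm inside, 148 mm outside, its top 113 mm above the counter. The key is on its -x side.
- key (a point): The locating key: a radial steel bar 10 mm wide on the grinder's -x side, from 47 to 74 mm off the axis. Its inner part (47 to 61 mm) lies level with the collar top, under the disc until the notch meets it; its outer part (61 to 74 mm) is a stud that stands 9 mm above the collar and shows beyond the disc's edge. This point: 52 mm from the axis, 113 mm above the counter.
- spindle (a joint): Height of the disc: 0 as found (underside 9 mm above its seat, disc top 122 mm above the counter), grows as the disc goes down; 0.009 m = fully home, disc top 113 mm above the counter and flush with the collar. Negative = lifted. Stiff sliding fit: it stays where it is left and takes about 4 to 8 N to push down; off the key it is stopped about 1 mm down.
- disc (a joint): Turn of the disc in rad, counter-clockwise from above. Notch over the key at 0 and equally at 6.283; found anywhere from 1.2 to 5.08. Turns freely both ways without stops, with light friction (about 1 N at the tab), and stays where it is left.
- notch (a point): Middle of the notch in the disc's edge, on the disc's top face, 52 mm from the axis, opposite the tab. The disc is bare steel, 116 mm across, 8 mm thick; the notch is 16 mm wide (3 mm to spare on each side of the key), open to the edge and 12 mm deep, its lower edges chamfered. The disc can go down only with the notch over the key.
- tab (a point): Centre of the upright black tab on the disc, 41 mm from the axis and 15 mm above the disc's top face. The tab is 26 mm long radially (28 to 54 mm from the axis), 16 mm thick and 30 mm high above the disc's face.
- hub (a point): Centre of the top of the disc's low flat boss, on the axis, 3 mm above the disc's top face; its flat top is 28 mm across. A place to press; only a 12 mm spindle end stands 0.5 mm proud there.
- tab_left: The tab's left flank (towards counter-clockwise), a 6 mm thick cheek fixed to the disc, 25 mm high; origin at its foot.
- tab_right: The tab's right flank (towards clockwise), the same; a push on one flank turns the disc away from it. Pressing both flanks at once is pinching.
- cocoa_tin: Loose tall brown tin with a dark lid, 70 mm across, 142 mm high, 145 to 180 mm from the grinder's axis. A bystander. Origin at the centre of its underside.
- coffee_pod: Loose coffee pod, 51 mm across, 44 mm high, 127 to 156 mm from the grinder's axis. A bystander. Origin at the centre of its underside.
Mind the look-alikes: they are no part of the job. Of the things that look like the grinder, the smaller one is meant.

How it is judged:
At the end, for the whole second after the job is handed in: The disc is down in its collar to within 1.5 mm of fully home, with its notch round the key (their middles within 4.5 mm), at rest; tin and pod stand within 15 mm of where they were found (value of joint spindle above 0.0075 m and horizontal distance between notch and key below 0.0045 m and velocity of joint disc between -0.05 and 0.05 rad/s and distance of each of cocoa_tin, coffee_pod from where it was at the start of the episode below 0.015 m); the robot touches nothing.
It fails at once if the disc is lifted (more than 3 mm) (value of joint spindle below -0.003 m).
It fails at once if the tab is pinched (both flanks pressed by the fingers at once, more than 2 N each) (contact force between the fingers and tab_left above 2 N and contact force between the fingers and tab_right above 2 N).
It fails at once if a thing standing around the grinder is moved more than 15 mm (distance of any of cocoa_tin, coffee_pod from where it was at the start of the episode above 0.015 m).
It also fails if it takes over 48 s, if anything falls off the work surface, if the arm or the gripper's body presses on something with over 40 N, if the wrist force passes 120 N, or if a joint passes its speed limit or range.

## Working session

There is one attempt and no reset: what is moved stays moved. The work goes in short steps, Python scripts to look and compute and a tool call to move; the robot and the scene stay as the last step left them, time stands still between calls to the robot, and variables do not carry over. Pictures are saved under pics/ and viewed, about 8 in all and at most 12, crops included, and the job is handed in when it is done.

Besides the shell and the picture viewer there is one more tool, called after ">>>" as a command line: name --argument value ..., lists and objects as JSON in quotes. move_arm: Moves the arm, as the interface text tells. Its arguments: {"type":"object","properties":{"increments":{"type":"array","items":{"type":"array"}}},"required":["increments"]}

```bash
mkdir -p pics
cat > h.py <<'E'
import numpy as np, cv2
from workcell import arm
def cap(n):
    c=arm.capture(n); np.savez(f'pics/{n}.npz',**{k:c[k] for k in c}); return c
def ray(c,u,v):
    K=c['intrinsics'];d=np.array([(u-K[0,2])/K[0,0],(v-K[1,2])/K[1,1]]);s=d.copy()
    for _ in range(20): s=d/(1+c['k1']*(s@s))
    R=c['R'];return -R.T@c['t'], R.T@np.array([s[0],s[1],1])
def plane(c,u,v,z):
    o,d=ray(c,u,v); return o+d*(z-o[2])/d[2]
def cloud(c):
    K=c['intrinsics'];h,w=c['z_map'].shape
    u,v=np.meshgrid(np.arange(w),np.arange(h))
    d=np.stack([(u-K[0,2])/K[0,0],(v-K[1,2])/K[1,1]],-1);s=d.copy()
    for _ in range(20): s=d/(1+c['k1']*(s**2).sum(-1,keepdims=True))
    z=c['z_map'][...,None]
    return (np.concatenate([s*z,z],-1)-c['t'])@c['R']
E
python3 - <<'E'
from h import *
im=[]
for n in ['scene','side','wrist']:
    c=cap(n); cv2.imwrite(f'pics/{n}0.png',c['image'][:,:,::-1]); print(n,-c['R'].T@c['t'],c['k1'])
print(arm.read_state(),arm.grasp_offset)
E
```

```text
scene [-0.51535968 -0.33282259  0.9183621 ] -0.14122487861459954
side [0.49538264 0.56010184 1.14298544] 0.03294262396708817
wrist [0.65120898 0.07091742 0.37285891] -0.04123445818384652
{'t': 0.15, 'joint_positions': array([-0.02654431,  0.61572566, -0.01262433,  1.42454965,  0.0080608 ,
        1.10338849, -0.04037011]), 'joint_vel': array([ 0.00022197, -0.0019622 ,  0.00080273, -0.00386537, -0.0004006 ,
        0.00114231,  0.00133894]), 'tau': array([ 9.62922204e-04, -4.69657230e+01,  2.59976937e-01, -1.71251339e+01,
        1.01253757e-02,  7.07855565e-03,  2.07303725e-05]), 'ee_pos': array([6.49409108e-01, 5.85344486e-05, 2.30379421e-01]), 'ee_rot': array([-3.13957008e+00, -2.06334517e-05,  1.57092330e+00]), 'force': array([ 0.50857411, -0.06887351, -0.31535029]), 'wrist_torque': array([-0.00838263,  0.02640096,  0.00071282]), 'width': 0.08534587852399232} 0.0187
```

View pics/scene0.png

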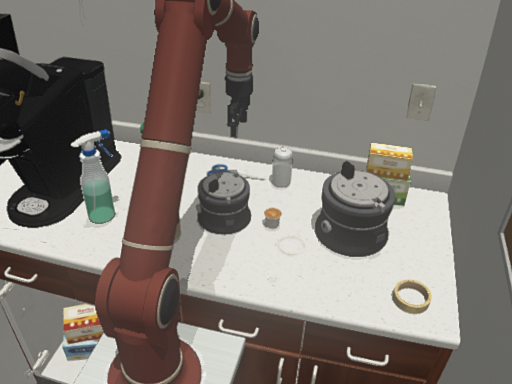

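View pics/wrist0.png

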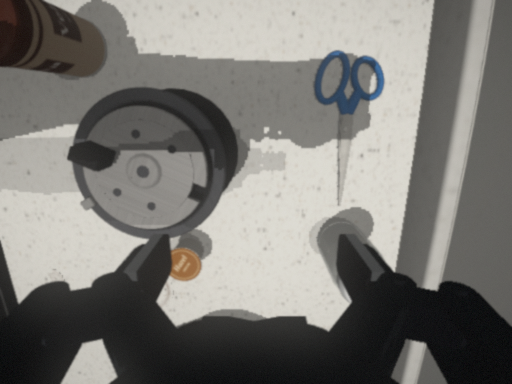

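The wrist view shows the small grinder: hub ~(143,172), tab ~(92,153), notch ~(200,192), key stud ~(87,203), pod (184,264), tin top left. Now I'll turn these into positions.

Run:
```python
from h import *
c=dict(np.load('pics/wrist.npz'))
P=cloud(c);Z=P[...,2]
print('img right/down in world',c['R'][0],c['R'][1])
hub=plane(c,143,172,.125);print('hub',hub)
# disc: bright-ish steel at z~.122
m=(abs(Z-.122)<.004)&(np.hypot(P[...,0]-hub[0],P[...,1]-hub[1])<.062)
pts=P[m];hull=cv2.convexHull((pts[:,:2]*1e4).astype(np.int32));print('disc circle',cv2.minEnclosingCircle(hull),len(pts),np.median(pts[:,2]))
r=(abs(Z-.113)<.003)&(np.hypot(P[...,0]-hub[0],P[...,1]-hub[1])<.1)
e=cv2.minEnclosingCircle((P[r][:,:2]*1e4).astype(np.int32)); print('collar',e,r.sum())
for n,u,v,z in [('key',87,203,.122),('notch',200,192,.122),('pod',184,264,.044),('tabtop?',80,152,.152),]:
    p=plane(c,u,v,z);d=p-hub;print(n,p,np.hypot(*d[:2]),np.degrees(np.arctan2(d[1],d[0])))
t=(Z>.135)&(np.hypot(P[...,0]-hub[0],P[...,1]-hub[1])<.065)
q=P[t];print('tab',q.mean(0),q.max(0),q.min(0),len(q)); 
top=q[q[:,2]>.148];print('tabtop',top.mean(0),len(top),cv2.minAreaRect((top[:,:2]*1e4).astype(np.int32)))
k=(abs(Z-.122)<.003);rr=np.hypot(P[...,0]-hub[0],P[...,1]-hub[1]);k&=(rr>.062)&(rr<.078);print('key',P[k].mean(0),k.sum())
print('tin area',plane(c,10,30,.142), P[30,20],P[40,90])
cv2.imwrite('pics/w_crop.png',cv2.resize(c['image'][70:250,40:260,::-1],None,fx=3,fy=3,interpolation=cv2.INTER_CUBIC))
```

```text
img right/down in world [ 9.99998251e-01 -4.56521123e-04 -1.81368867e-03] [ 5.67721831e-05 -9.61894950e-01  2.73419278e-01]
hub [0.55026065 0.01618722 0.125     ]
disc circle ((5480.5, 160.0), 598.9844970703125) 11083 0.1224932480881236
collar ((5495.99853515625, 167.0545196533203), 741.9545288085938) 4874
key [ 0.49121443 -0.01466515  0.122     ] 0.06662075232434268 -152.41238909323044
notch [ 0.60068561 -0.0036285   0.122     ] 0.054178766238372686 -21.45355023635852
pod [ 0.55822831 -0.12635643  0.044     ] 0.14276615314905047 -86.8007096929048
tabtop? [0.51158689 0.03868517 0.152     ] 0.044741679922685754 149.81185895061165
tab [0.59010317 0.00898821 0.28778164] [0.61522332 0.04510102 0.32742009] [ 0.49929303 -0.01175119  0.13505081] 13178
tabtop [0.5920041  0.00827045 0.29163019] 12838 ((5555.912109375, 141.46298217773438), (360.79827880859375, 1185.9112548828125), 77.42533111572266)
key [ 0.49062224 -0.0154316   0.12156056] 110
tin area [0.46341675 0.13215421 0.142     ] [0.46858464 0.13282571 0.13811034] [0.46949035 0.14650235 0.03695742]
```

View pics/w_crop.png

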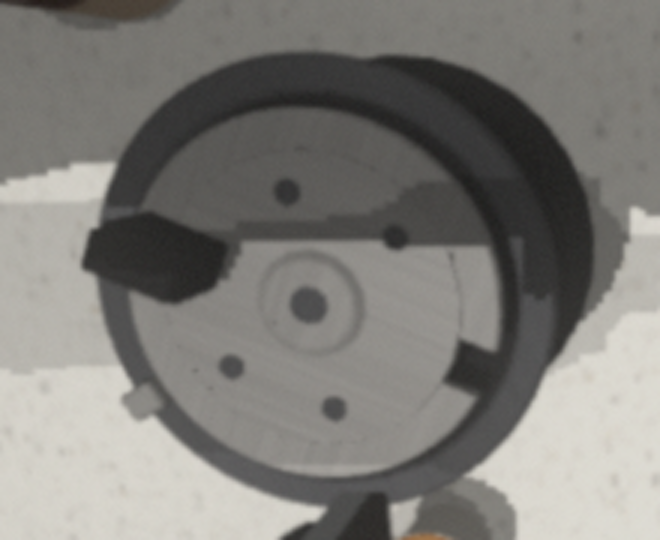

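View pics/side0.png

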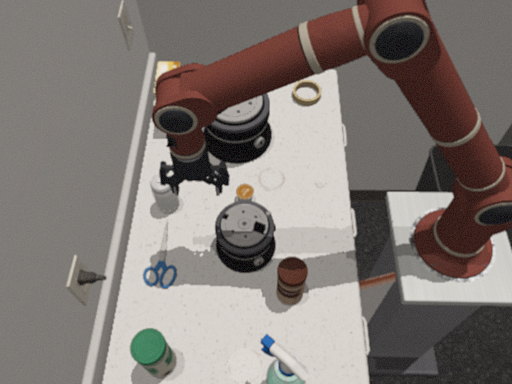

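```bash
cat >> h.py <<'E'
C=np.array([.550,.0165]); KEY=-152.1
def ang(p): d=np.asarray(p)[:2]-C; return np.degrees(np.arctan2(d[1],d[0])),np.hypot(*d)
def tool(tgt,yawdeg=None):
    """shift (cm, tool axes) and turn about tool z (deg) to reach world target"""
    from scipy.spatial.transform import Rotation as Ro
    s=arm.read_state();R=Ro.from_euler('xyz',s['ee_rot']).as_matrix()
    print('shift cm',np.round(R.T@(np.array(tgt)-s['ee_pos'])*100,2),'yaw now',np.degrees(s['ee_rot'][2]))
E
python3 - <<'E'
from h import *
c=dict(np.load('pics/wrist.npz'));P=cloud(c);Z=P[...,2]
rr=np.hypot(P[...,0]-C[0],P[...,1]-C[1])
k=(abs(Z-.1215)<.004)&(rr>.063)&(rr<.077);
k[:190]=0;print('key',ang(P[k].mean(0)),k.sum())
t=(Z>.147)&(Z<.157)&(rr<.07);q=P[t];print('top',q.mean(0),ang(q.mean(0)),len(q));b=cv2.minAreaRect((q[:,:2]*1e4).astype(np.int32));print(b,ang(np.array(b[0])/1e4))
# notch: dark pixels inside annulus at disc plane
g=c['image'].mean(2)
A=[]
for v in range(170,215):
  for u in range(180,215):
    p=plane(c,u,v,.122);a,r=ang(p)
    if 0.047<r<.055 and g[v,u]<60 and -50<a<0:A.append(a)
print('notch',np.mean(A),min(A),max(A),len(A))
a=np.radians(156+42);print(C+.041*np.array([np.cos(a),np.sin(a)]))
tool([*(C+.041*np.array([np.cos(a),np.sin(a)])),.19])
E
```

```text
key (np.float64(-151.74254524864742), np.float64(0.0679784902769394)) 99
top [0.51346544 0.03381818 0.15142831] (np.float64(154.63802241983265), np.float64(0.04043134844339846)) 521
((5131.06298828125, 336.4256896972656), (138.16615295410156, 259.37945556640625), 65.35834503173828) (np.float64(155.0781769156659), np.float64(0.040681849233306096))
notch -23.042301626570772 -30.342495732518486 -15.771174233574975 108
[0.51100668 0.0038303 ]
shift cm [  0.38 -13.83   4.07] yaw now 90.00727478777391
```

>>> move_arm --increments '[[[0, -2, 0], [0, 0, -5], 255], [[0, -4, 0], [0, 0, -12], 255], [[0, -6, 0], [0, 0, -19], 255], [[0, -8, 0], [0, 0, -26], 255], [[0, -10, 0], [0, 0, -33], 255], [[0, -12, 1], [0, 0, -40], 255], [[0.4, -13.8, 2], [0, 0, -47], 255], [[0.4, -13.8, 3], [0, 0, -54], 255], [[0.4, -13.8, 4], [0, 0, -60], 255], [[0.4, -13.8, 4], [0, 0, -65], 255], [[0.4, -13.8, 4], [0, 0, -65], 255], [[0.4, -13.8, 4], [0, 0, -65], 255]]'

```text
t: 1.35
ee_pos: [0.512, 0.0039, 0.1913]
ee_rot: [3.142, -0.0, 2.703]
force: [-0.3, -0.1, 0.3]
width: -0.0002
```

Run:
```python
from h import *
s=arm.read_state();print(s['joint_positions'],s['width'])
c=cap('side');i=c['image'][150:330,160:340,::-1];w=cap('wrist')['image'][:,:,::-1]
cv2.imwrite('pics/b1.png',np.hstack([cv2.resize(i,(384,384),interpolation=cv2.INTER_CUBIC),cv2.resize(w,(400,384))]))
tool([.511,.0038,.134])
```

```text
[ 0.1700633   0.46678389 -0.31926715  1.86434239  0.19065023  0.84017077
  0.88731939] -0.00017522154828525287
shift cm [ 0.09 -0.07  5.75] yaw now 154.92561324952317
```

View pics/b1.png

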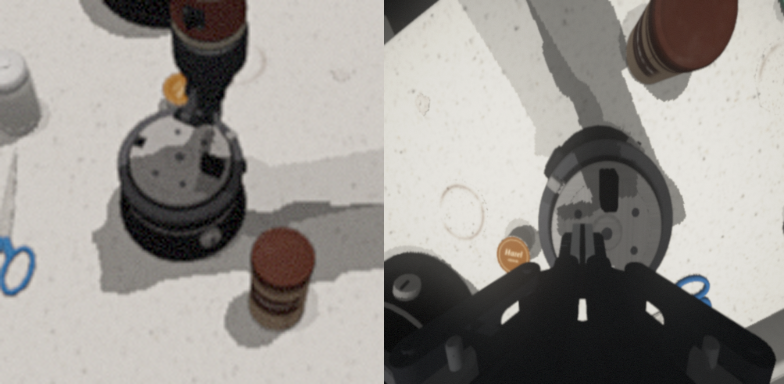

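>>> move_arm --increments '[[[0.6, -0.6, 1], [0, 0, 0], 255], [[1.1, -0.6, 2.2], [0, 0, 0], 255], [[1.1, -0.6, 3.4], [0, 0, 0], 255], [[1.1, -0.6, 4.6], [0, 0, 0], 255], [[1.1, -0.6, 5.4], [0, 0, 0], 255], [[1.1, -0.6, 5.7], [0, 0, 0], 255], [[1.1, -0.6, 5.7], [0, 0, 0], 255]]'

```text
t: 2.15
ee_pos: [0.4995, 0.0033, 0.1338]
ee_rot: [-3.141, -0.001, 2.705]
force: [0.4, 0.1, -0.2]
width: -0.0002
```

```bash
cat >> h.py <<'E'
def rel():
    """finger in polar-like frame: yaw theta, radial, tangential(CW) in cm"""
    s=arm.read_state();th=s['ee_rot'][2];d=s['ee_pos'][:2]-C
    e=np.array([np.cos(th),np.sin(th)]);t=np.array([e[1],-e[0]])
    return np.degrees(th),d@e*100,d@t*100,s['ee_pos'][2],s['force']
def arc(phis,r1=4.1,d1=2.25):
    th,r,tg,_,_=rel();print('rel',th,r,tg)
    for f in phis:
        a=np.radians(f);print(f,np.round([r1*np.cos(a)+d1*np.sin(a)-r, r1*np.sin(a)-d1*np.cos(a)-tg],2))
E
python3 -c "
from h import *
print(rel());arc([0,5,10,15,20,25,30,35,40,45])"
```

```text
(np.float64(155.0003243135285), np.float64(4.021873473853534), np.float64(-3.335895870941329), np.float64(0.1338122634244937), array([ 0.4105544 ,  0.11274127, -0.20720947]))
rel 155.0003243135285 4.021873473853534 -3.335895870941329
0 [0.08 1.09]
5 [0.26 1.45]
10 [0.41 1.83]
15 [0.52 2.22]
20 [0.6  2.62]
25 [0.64 3.03]
30 [0.65 3.44]
35 [0.63 3.84]
40 [0.57 4.25]
45 [0.47 4.64]
```

>>> move_arm --increments '[[[0.1, 0.5, 0], [0, 0, 0], 255], [[0.1, 0.8, 0], [0, 0, 0], 255], [[0.1, 1.1, 0], [0, 0, 0], 255], [[0.3, 1.4, 0], [0, 0, 5], 255], [[0.4, 1.8, 0], [0, 0, 10], 255], [[0.5, 2.2, 0], [0, 0, 15], 255], [[0.6, 2.6, 0], [0, 0, 20], 255], [[0.6, 3.0, 0], [0, 0, 25], 255], [[0.6, 3.4, 0], [0, 0, 30], 255], [[0.6, 3.8, 0], [0, 0, 35], 255], [[0.6, 4.2, 0], [0, 0, 40], 255], [[0.5, 4.6, 0], [0, 0, 45], 255]]'

```text
t: 3.35
ee_pos: [0.5141, 0.047, 0.1345]
ee_rot: [-3.141, 0.0, 1.916]
force: [-0.9, -1.0, -0.1]
width: -0.0002
```

Run:
```python
from h import *
print(rel());arc([5,10,15,20,25,30,35,40,45,50,55,60])
cv2.imwrite('pics/w2.png',cap('wrist')['image'][:,:,::-1])
```

```text
(np.float64(109.80354631805687), np.float64(4.087093559468429), np.float64(-2.338929961638707), np.float64(0.13445540010527013), array([-0.90625507, -1.04428183, -0.12382594]))
rel 109.80354631805687 4.087093559468429 -2.338929961638707
5 [0.19 0.45]
10 [0.34 0.84]
15 [0.46 1.23]
20 [0.54 1.63]
25 [0.58 2.03]
30 [0.59 2.44]
35 [0.56 2.85]
40 [0.5  3.25]
45 [0.4  3.65]
50 [0.27 4.03]
55 [0.11 4.41]
60 [-0.09  4.76]
```

View pics/w2.png

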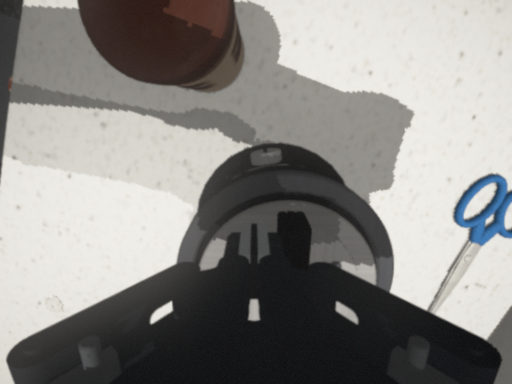

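Fingers at ~(250,245) follow the tab at ~(295,235); the tin at the top is untouched. I'll measure the tab angle from this picture while continuing.

```bash
cat >> h.py <<'E'
def tabang(c):
    P=cloud(c);Z=P[...,2];d=P[...,:2]-C;rr=np.hypot(d[...,0],d[...,1])
    g=c['image'].astype(int)
    t=(Z>.148)&(Z<.156)&(rr<.062)&(rr>.022)
    n,l,s,_=cv2.connectedComponentsWithStats(t.astype(np.uint8))
    for i in range(1,n):
        if s[i,4]>60:
            q=P[l==i];b=cv2.minAreaRect((q[:,:2]*1e4).astype(np.int32));print('blob',s[i],q.mean(0),ang(q.mean(0)),b[1],ang(np.array(b[0])/1e4))
E
python3 - <<'E'
from h import *
tabang(dict(np.load('pics/wrist.npz')))
E
```

```text
blob [284 229  27  42 949] [0.53486633 0.0591922  0.15172399] (np.float64(109.51856732968139), np.float64(0.04529516586770112)) (132.47296142578125, 227.018798828125) (np.float64(109.81377221735387), np.float64(0.04337117356034088))
blob [226 230  56  17 397] [0.51277597 0.05698742 0.15216381] (np.float64(132.59535224512774), np.float64(0.05499872966315109)) (270.9289855957031, 54.848175048828125) (np.float64(132.82299473413113), np.float64(0.05511642024838411))
```

>>> move_arm --increments '[[[0.2, 0.4, 0], [0, 0, 5], 255], [[0.3, 0.8, 0], [0, 0, 10], 255], [[0.4, 1.2, 0], [0, 0, 15], 255], [[0.5, 1.6, 0], [0, 0, 20], 255], [[0.6, 2.0, 0], [0, 0, 25], 255], [[0.6, 2.4, 0], [0, 0, 30], 255], [[0.6, 2.8, 0], [0, 0, 35], 255], [[0.5, 3.2, 0], [0, 0, 40], 255], [[0.4, 3.6, 0], [0, 0, 45], 255], [[0.3, 4.0, 0], [0, 0, 50], 255], [[0.3, 4.0, 0], [0, 0, 50], 255]]'

```text
t: 4.5
ee_pos: [0.5513, 0.0641, 0.1343]
ee_rot: [3.141, -0.0, 1.049]
force: [-0.2, 0.2, 0.0]
width: 0.0001
```

Run:
```python
from h import *
print(rel());c=cap('wrist');tabang(c);print(arm.read_state()['joint_positions'])
arc([0,5,10,15,20,25,30])
cv2.imwrite('pics/w3.png',c['image'][:,:,::-1])
```

```text
(np.float64(60.12114011446267), np.float64(4.193749179632567), np.float64(-2.264735009417549), np.float64(0.1342803217207502), array([-0.24966463,  0.21301426,  0.03742792]))
blob [240 230  42  16 293] [0.56075564 0.0722025  0.1520093 ] (np.float64(79.07120669216245), np.float64(0.056731405179716386)) (43.98758316040039, 205.83615112304688) (np.float64(78.93282163769531), np.float64(0.05682316477550168))
blob [284 233  27  38 828] [0.5727893  0.05676136 0.15162919] (np.float64(60.48865560130309), np.float64(0.04626369040675579)) (193.77549743652344, 131.44491577148438) (np.float64(60.61477439920865), np.float64(0.044561270077667636))
blob [226 238  14   9  92] [0.54749816 0.07677518 0.15208816] (np.float64(92.37680674832517), np.float64(0.06032707851061445)) (15.079602241516113, 66.45729064941406) (np.float64(92.69644169423674), np.float64(0.06033194854718928))
[-0.28280644  0.59015064  0.19728442  1.82151398 -0.16169046  0.7450956
 -0.51919575]
rel 60.19228396210029 4.176843680175456 -2.2644282604825117
0 [-0.08  0.01]
5 [0.1  0.38]
10 [0.25 0.76]
15 [0.37 1.15]
20 [0.45 1.55]
25 [0.49 1.96]
30 [0.5  2.37]
```

>>> move_arm --increments '[[[0.1, 0.4, 0], [0, 0, 5], 255], [[0.2, 0.8, 0], [0, 0, 10], 255], [[0.4, 1.1, 0], [0, 0, 15], 255], [[0.4, 1.5, 0], [0, 0, 20], 255], [[0.5, 1.8, 0], [0, 0, 23], 255], [[0.5, 2.0, 0], [0, 0, 25], 255], [[0.5, 2.1, 0], [0, 0, 27], 255], [[0.5, 2.25, 0], [0, 0, 29], 255], [[0.5, 2.35, 0], [0, 0, 30], 255], [[0.5, 2.35, 0], [0, 0, 30], 255]]'

```text
t: 5.55
ee_pos: [0.574, 0.0562, 0.1344]
ee_rot: [3.141, -0.0, 0.524]
force: [-0.2, 0.5, 0.0]
width: -0.0001
```

Run:
```python
from h import *
print(rel());c=cap('wrist');tabang(c)
s=cap('side');np.savez('pics/s4.npz',**s)
# notch in side view: dark pixels in annulus on disc plane
g=s['image'].mean(2)
cv2.imwrite('pics/s4.png',np.hstack([cv2.resize(s['image'][190:280,205:285,::-1],None,fx=5,fy=5,interpolation=cv2.INTER_CUBIC),c['image'][::,60:420,::-1][:450].copy() if 0 else cv2.resize(c['image'][120:384,100:400,::-1],(400,450))]))
```

```text
(np.float64(30.004746456866215), np.float64(4.061879471272069), np.float64(-2.235599976563414), np.float64(0.13436767455288504), array([-0.23596125,  0.53126509,  0.01148683]))
blob [240 230  42  17 306] [0.58566482 0.05970788 0.15209992] (np.float64(50.462912147573455), np.float64(0.05602588779920886)) (45.79383087158203, 206.24537658691406) (np.float64(49.9520215957806), np.float64(0.055900459620194694))
blob [284 231  26  40 883] [0.58883185 0.04035324 0.15167265] (np.float64(31.561154317913385), np.float64(0.045572900310952014)) (209.90435791015625, 127.56919860839844) (np.float64(31.79437471014629), np.float64(0.043665653659941094))
blob [226 238  14   9 102] [0.57649238 0.07018223 0.15208454] (np.float64(63.73349394731629), np.float64(0.05986341295667245)) (12.94681453704834, 66.38853454589844) (np.float64(63.77221143572142), np.float64(0.05985691365692861))
```

View pics/s4.png

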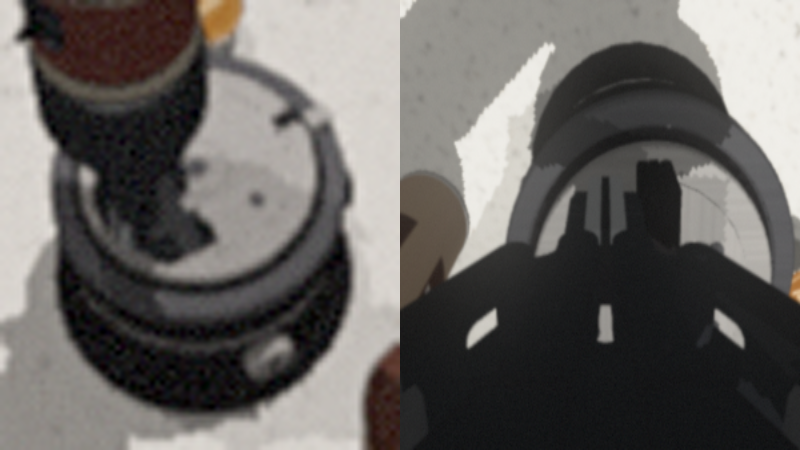

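The notch (dark, ~(290,118) in the left crop) is almost at the stud (~(317,110)). I'll measure the remaining angle from the side view.

Run:
```python
from h import *
s=dict(np.load('pics/s4.npz'));g=s['image'].mean(2)
print(np.round(g[204:224,256:276]).astype(int))
N=[];K=[]
for v in range(200,226):
  for u in range(252,276):
    a,r=ang(plane(s,u,v,.122))
    if -175<a<-130:
      if .047<r<.056 and g[v,u]<90:N.append((a,r,u,v))
      if .063<r<.075 and g[v,u]>130:K.append((a,r,u,v))
print(np.mean(N,0),len(N),np.mean(K,0),len(K))
arc([0,1,2,3,4])
```

```text
[[ 94 100 116 145 171 194 209 213 212 211 211 206 210 211 212 212 213 210
  210 210]
 [ 99  94  93  97 120 144 175 203 212 212 209 202 209 211 209 212 212 209
  211 211]
 [133 105  94  89  95 100 123 158 194 208 208 204 208 210 211 211 211 210
  212 210]
 [162 142 121 106  91  96  98 107 144 182 207 209 213 213 212 211 213 213
  211 211]
 [173 165 158 140 106  90  91  89 102 136 180 206 213 215 212 212 210 211
  213 209]
 [172 174 172 166 145 120 100  96  98  99 140 179 205 211 211 210 211 210
  212 211]
 [171 173 173 173 169 149 111  91  89  95 100 138 179 198 208 212 210 210
  209 207]
 [162 171 175 173 169 146 111  75  82  94 111 134 164 181 192 208 211 206
  208 210]
 [169 173 173 164 147 110  75  57  63 106 151 162 169 174 180 195 206 210
  211 210]
 [175 174 172 132  90  48  42  50  62  98 151 172 171 164 161 181 209 210
  212 212]
 [176 175 172 128  67  47  67 109 108 109 126 162 152 129 121 168 210 214
  210 210]
 [170 173 175 158 114 104 125 155 164 149 114 116 110  87  82 142 205 214
  214 213]
 [173 171 176 166 140 152 162 170 173 167 133  92  83  83  82 121 186 211
  212 
[... 171 characters left out ...]
09]
 [174 174 174 172 173 168 162 173 173 175 170 110  68  86  94  94 122 182
  209 210]
 [173 171 168 170 172 171 167 174 171 176 171 125  66  80  92  98 103 157
  207 214]
 [172 173 170 172 171 172 173 176 174 174 172 140  81  73  96  96  95 143
  206 215]
 [167 168 169 170 174 172 172 173 175 173 175 152  86  66  97  98  93 122
  191 211]
 [155 155 157 170 171 173 172 174 173 174 177 161  89  56  89  99  91 109
  163 205]]
[-1.47219287e+02  5.36606590e-02  2.60800000e+02  2.13600000e+02] 5 [-1.46543360e+02  7.16756047e-02  2.66413793e+02  2.10172414e+02] 29
rel 30.021871340734638 4.0446569820848115 -2.2354128226684438
0 [ 0.06 -0.01]
1 [0.09 0.06]
2 [0.13 0.13]
3 [0.17 0.2 ]
4 [0.2  0.28]
```

>>> move_arm --increments '[[[0.1, 0.06, 0], [0, 0, 1], 255], [[0.13, 0.13, 0], [0, 0, 2], 255], [[0.17, 0.2, 0], [0, 0, 3], 255], [[0.18, 0.24, 0], [0, 0, 3.5], 255], [[0.18, 0.24, 0], [0, 0, 3.5], 255], [[0.18, -0.5, 0], [0, 0, 3.5], 255], [[0.18, -1.0, -2], [0, 0, 3.5], 255], [[0.18, -1.0, -5], [0, 0, 3.5], 255], [[0.18, -4, -9], [0, 0, 3.5], 255], [[0.18, -8, -10], [0, 0, 3.5], 255], [[0.18, -10, -10], [0, 0, 3.5], 255], [[0.18, -10, -10], [0, 0, 3.5], 255]]'

```text
t: 6.85
ee_pos: [0.5236, 0.1484, 0.2347]
ee_rot: [-3.138, -0.001, 0.47]
force: [0.0, -0.1, 0.2]
width: 0.0002
```

Run:
```python
from h import *
print(rel());c=cap('wrist');s=cap('side');tabang(c);tabang(s)
cv2.imwrite('pics/s5.png',np.hstack([cv2.resize(s['image'][190:280,205:285,::-1],None,fx=5,fy=5,interpolation=cv2.INTER_CUBIC),cv2.resize(c['image'][:,:,::-1],(400,450))]))
```

```text
(np.float64(26.94043318255521), np.float64(3.624459784705753), np.float64(-12.952960373833692), np.float64(0.23469749284199876), array([ 0.03054484, -0.09973466,  0.18020254]))
blob [397 177  18  30 453] [0.58613541 0.0373049  0.15162176] (np.float64(29.931110511216097), np.float64(0.04169666330930755)) (262.76507568359375, 134.3841552734375) (np.float64(28.9000830877302), np.float64(0.0407151919577511))
```

View pics/s5.png

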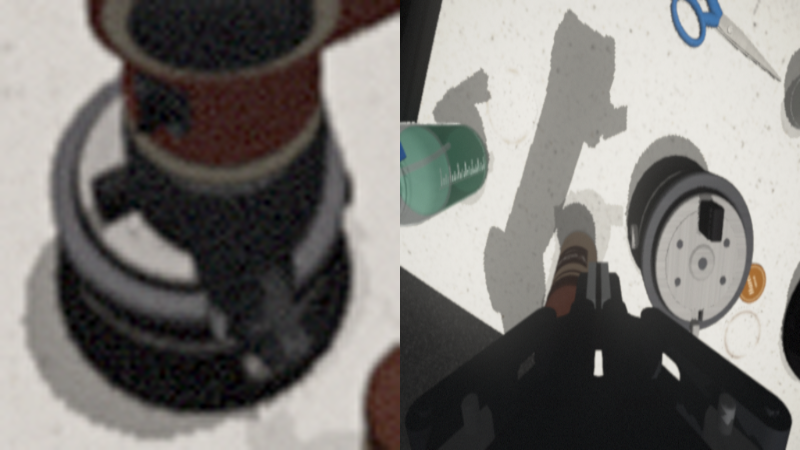

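In the wrist view the notch (~(384,267) original) and stud (~(381,277)) line up nearly. I'll view an enlarged crop.

Run:
```python
from h import *
c=dict(np.load('pics/wrist.npz'));g=c['image'].mean(2)
N=[];K=[]
for v in range(240,300):
  for u in range(350,420):
    a,r=ang(plane(c,u,v,.122))
    if -180<a<-125:
      if .0475<r<.056 and g[v,u]<100:N.append((a,r,u,v))
      if .063<r<.074 and g[v,u]>130:K.append((a,r,u,v))
N=np.array(N);print(N.mean(0),np.percentile(N[:,0],[2,98]),len(N),np.mean(K,0),len(K),np.percentile(np.array(K)[:,0],[5,95]))
im=cv2.resize(c['image'][235:295,345:425,::-1],None,fx=9,fy=9,interpolation=cv2.INTER_CUBIC)
for a,col in [(-152,(0,0,255))]: pass
cv2.imwrite('pics/z5.png',im)
```

```text
[-1.47589886e+02  5.16251617e-02  3.84000000e+02  2.69000000e+02] [-150.18660574 -145.24545167] 35 [-1.40051750e+02  6.89132107e-02  3.91812030e+02  2.81334586e+02] 266 [-153.8464823  -126.56685311]
```

View pics/z5.png

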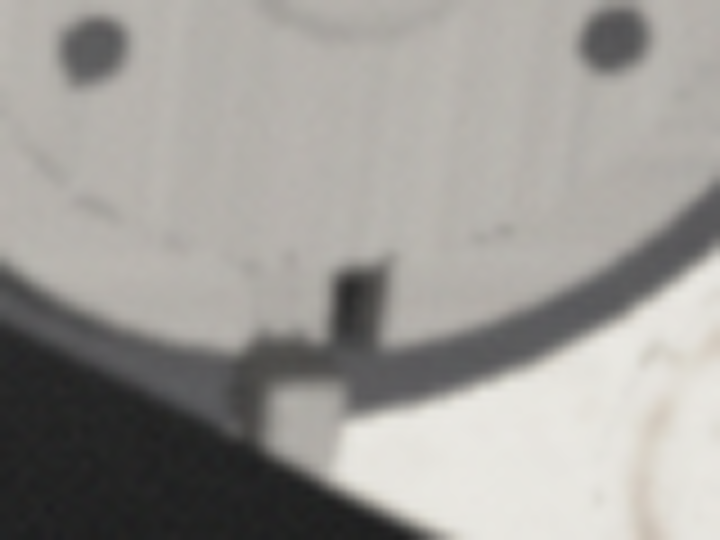

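Run:
```python
from h import *
c=dict(np.load('pics/wrist.npz'))
f=lambda x,y,z=.122:plane(c,345+(x+.5)/9-.5,235+(y+.5)/9-.5,z)
a=f(255,265);b=f(390,262);m=(a+b)/2;print('w',np.linalg.norm(a-b),ang(m))
l=f(265,385);r=f(346,385);k=(l+r)/2;print('stud w',np.linalg.norm(l-r),ang(k))
h=plane(c,*[702.*1.28-512,263*384/450],.125);print('hub',h)
for q in (m,k): d=q-h;print(np.degrees(np.arctan2(d[1],d[0])),np.hypot(*d[:2]))
tool([.550,.0165,.16])
```

```text
w 0.015709789238330493 (np.float64(-152.67022230204412), np.float64(0.045243867248468024))
stud w 0.009607548161401896 (np.float64(-152.65866201848792), np.float64(0.06127055225634619))
hub [0.54964127 0.01717513 0.125     ]
-151.702015503773 0.04524159768935333
-151.94371669459176 0.061266747278643875
shift cm [-3.47 12.47  7.44] yaw now 26.558897542776354
```

>>> move_arm --increments '[[[-1, 4, 0], [0, 0, 0], 255], [[-2, 8, 0], [0, 0, 0], 255], [[-3.5, 12.5, 0], [0, 0, 0], 255], [[-3.5, 12.5, 2], [0, 0, 0], 255], [[-3.5, 12.5, 5], [0, 0, 0], 255], [[-3.5, 12.5, 8], [0, 0, 0], 255], [[-3.5, 12.5, 9.5], [0, 0, 0], 255], [[-3.5, 12.5, 10.2], [0, 0, 0], 255], [[-3.5, 12.5, 10.5], [0, 0, 0], 255], [[-3.5, 12.5, 10.5], [0, 0, 0], 255]]'

```text
t: 7.95
ee_pos: [0.5503, 0.0152, 0.1295]
ee_rot: [3.141, -0.0, 0.461]
force: [-0.6, -0.4, 0.4]
width: 0.0002
```

Run:
```python
from h import *
print(rel());tool([.550,.0165,.116])
```

```text
(np.float64(26.432623415624683), np.float64(-0.032712769899754524), np.float64(0.12636988568218038), np.float64(0.12954843747705208), array([-0.64763749, -0.40978679,  0.35802648]))
shift cm [ 0.03 -0.13  1.35] yaw now 26.432623415624683
```

>>> move_arm --increments '[[[0, -0.1, 0.2], [0, 0, 0], 255], [[0, -0.1, 0.4], [0, 0, 0], 255], [[0, -0.1, 0.6], [0, 0, 0], 255], [[0, -0.1, 0.7], [0, 0, 0], 255], [[0, -0.1, 0.8], [0, 0, 0], 255], [[0, -0.1, 0.8], [0, 0, 0], 255]]'

```text
t: 8.55
ee_pos: [0.5499, 0.0172, 0.1221]
ee_rot: [3.141, -0.002, 0.463]
force: [-1.0, -0.6, 5.6]
width: -0.0
```

>>> move_arm --increments '[[[0, 0, 0.2], [0, 0, 0], 255], [[0, 0, 0.4], [0, 0, 0], 255], [[0, 0, 0.5], [0, 0, 0], 255], [[0, 0, 0.6], [0, 0, 0], 255], [[0, 0, 0.7], [0, 0, 0], 255], [[0, 0, 0.8], [0, 0, 0], 255], [[0, 0, 0.8], [0, 0, 0], 255]]'

```text
t: 9.25
ee_pos: [0.55, 0.0171, 0.1163]
ee_rot: [-3.141, -0.003, 0.462]
force: [-4.8, 0.4, 19.4]
width: 0.0001
```

>>> move_arm --increments '[[[0, 0, 0.1], [0, 0, 0], 255], [[0, 0, 0.2], [0, 0, 0], 255], [[0, 0, 0.2], [0, 0, 0], 255]]'

```text
t: 9.55
ee_pos: [0.55, 0.0171, 0.116]
ee_rot: [-3.141, -0.004, 0.462]
force: [-8.1, 1.4, 30.0]
width: -0.0001
```

>>> move_arm --increments '[[[0, 0, -1.5], [0, 0, 0], 255], [[0, 0, -5], [0, 0, 0], 255], [[0, 0, -9], [0, 0, 0], 255], [[0, -4, -11], [0, 0, 0], 255], [[0, -8, -11], [0, 0, 0], 255], [[0, -12, -11], [0, 0, 0], 255], [[0, -12, -11], [0, 0, 0], 255], [[0, -12, -11], [0, 0, 0], 255]]'

```text
t: 10.35
ee_pos: [0.4953, 0.1254, 0.2211]
ee_rot: [3.142, 0.0, 0.466]
force: [-0.5, -0.2, -0.3]
width: 0.0005
```

Run:
```python
from h import *
c=cap('wrist');P=cloud(c);d=np.hypot(P[...,0]-C[0],P[...,1]-C[1]);Z=P[...,2]
m=(d>.018)&(d<.05)&(Z<.13)&(Z>.1);n=(d>.064)&(d<.073)&(Z<.13)&(Z>.1)
print('disc z',np.median(Z[m]),m.sum(),'collar z',np.median(Z[n]),n.sum(),arm.read_state()['force'])
cv2.imwrite('pics/w6.png',c['image'][:,:,::-1])
```

```text
disc z 0.11355393846014819 6644 collar z 0.11290700014061116 4069 [ 0.04130803  0.15103326 -0.40424657]
```

View pics/w6.png

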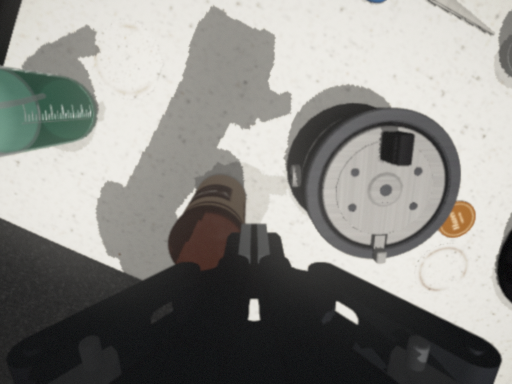

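The disc is flush with the collar, the key sits in the notch at (380,243), and the tin and pod look undisturbed. Handing in.

```bash
python3 -c "
from workcell import arm
print(arm.close_job())"
```

```text
the job is handed in; nothing more can be done
None
```

The burr disc is fully home in the smaller grinder's collar with its notch round the key, and I handed the job in at about 10.4 s. With the closed fingers I pushed the tab's left flank about 127° clockwise. I then pressed the hub straight down and backed the arm off clear.

- **Alignment:** before pressing, the notch and key directions agreed to about 0.3°. The tab's own angle, taken from depth, read 1–2° off that, which was still within the clearance.
- **Seating:** the press met a hard stop at a fingertip height of 116.0 mm with 30 N. The depth picture puts the disc top at 113.6 mm and the collar at 112.9 mm, so the disc is flush to within measurement error.
- **Surroundings:** the tin and pod look unmoved in the last picture, but I did not measure their positions again. The robot is touching nothing, with a force reading near zero.

No check failed.

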